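Put the spare microscope objective away in its case

ROBOT

A 6-joint arm with a two-finger parallel gripper is mounted at the origin on the work surface. World frame = base frame: x ahead of the robot, y to its left, z up, the work surface at z = 0. Lengths are in mm, angles in rad, forces in N, time in s.
With the tool pointing down it reaches from about 325 to 1000 mm from the base axis. Payload 5.1 kg.
Tool frame: the origin (TCP) lies between the finger pads; the fingertips stand 17 mm ahead of it and the grasp point (between the pads) lies 2 mm behind it; z points along the fingers, y is the line along which they close (so a half turn about z gives the same grasp; the last joint's range is limited). The gripper opens to 85 mm and grips with 20 to 120 N. Pads are 22 mm wide; open, the fingers measure 114 mm over their backs; the gripper's body (76 mm by 85 mm) begins 54 mm behind the grasp point. The pads swing forward as they close: fully open they stand 13 mm farther back than shut.
Start: joints at [1.186, 0.124, 1.65, -0, 1.367, -0.083], TCP at [193.227, 620.603, 248.322] pointing down, gripper open.
Joint ranges: [-2.61, 2.61], [-1.02, 2.33], [0.03, 2.71], [-1.35, 4.49], [0.32, 2.68], [-2.91, 2.91]. Speed limits (rad/s): [2.57, 2.57, 3.14, 3.14, 3.14, 3.14].

INTERFACE

Orientations are given as a unit quaternion [x, y, z, w].
In Python, from station import status, viewer, job_done, search_frame, masks_of gives the robot as it stands.
- The arm moves only by the tool drive_tool, never from a script. Its argument "series" is a list of rows, each an object with "twist": the turn, a rotation vector about the world's x, y, z normalised to -1 to 1, where 1 is 60 degrees, a list of three; "slide": the shift along the world's x, y, z normalised to -1 to 1, where 1 is 30 mm, a list of three; "hand": the closure, from -1 (fully open) to 1 (shut). In form: [{"twist": [ax, ay, az], "slide": [x, y, z], "hand": hand}, ...]. A call has 1 to 12 rows; each row shifts and turns the commanded pose from where the row before left it; what a row does not reach is not made up. A row lasts 1/8 s, in which the tool goes at most 62.5 mm and 10.7 degrees, less where a joint would pass 70% of its speed; a pose out of reach is approached as far as the arm can. A call with a number of a shift or a turn outside -1 to 1 is refused whole. A call with a gripper value outside its range is refused whole. The fingers move at their own pace and stop on an object; "grip_force" is the grip in N (left out, the last holds). Time passes only in rows, so rows that do not move let the fingers close. It gives the time, the measured TCP pose, the force, the opening and the grip force at its end, in the units of the state.
- status.read_state(): the state, without advancing time (a new reading comes with each control period).
- viewer.snapshot(name): name is "scene" or "top" or "wrist"; returns the picture (384x512x3 uint8, red, green, blue); there is no depth.
- viewer.get_calibration(name): a dict with "intrinsics" (3x3 intrinsics, pixels), "rvec" (rotation vector, rad) and "tvec" (3), from world to camera coordinates, as OpenCV has them; the wrist camera has in their place "hand_eye" (4x4, takes a point from camera to tool coordinates, whose origin is the TCP and whose axes are the flange's). Camera axes: x right, y down, z forward; pixel columns grow to the right and rows downward; lengths in mm; the calibration is good to about 2 mm. A picture is of the moment at which its call begins: read the wrist's pose just before it. get_calibration takes no time and is no camera call.
- job_done(): hands the job in; it is judged then, once.
Trained networks look in the newest picture that a camera, given by its name, has taken for a name from the list of things; names that differ only in an ending like _2 or _b are one class to them, and where a whole thing is asked for, a point or a joint stands for the part that bears it (a point fixed in the world has none). Each returns a list of dicts, best first, with "p" (0 to 1); they miss things now and then, are a little off and sometimes report something else, mostly with a low value. They report only what shows in the picture. A call takes as long as a camera call. They do not tell look-alikes from the thing itself.
- search_frame(camera, name): "pixel" ([column, row] in pixels, amid what is visible of it).
- masks_of(camera, name): "region" (384x512 bool, what is visible of it) and "pixel" ([column, row] in pixels, amid what is visible of it).
The state is a dict: "t": time; "q": joint angles; "joint_velocities": joint speeds; "effort": joint torques, N m; "tcp_pos": TCP position; "tcp_rot": TCP orientation; "wrist_force": force on the tool from outside, world axes, zero at the start; "moment": the same for the moment, N m; "finger_gap": opening from 0.0 (shut) to 1.0 (fully open); "grip_force": force on a finger pad.
Only numpy, scipy, OpenCV 4.12 (cv2) and the standard library are available. Lean on these libraries where they do the work, as an engineer would, in place of code of your own. Each camera call takes 0.05 s, during which the arm holds its last target. There are 200 camera calls.

TASK

Open the hinged case all the way, so that its lid stays open by itself, and put the microscope objective with the yellow band into the square well in the foam: stand it upright and lower it in rather than dropping it. Then close the lid fully, and leave the blue and the red objective standing where they are.

Things in the scene. Friction and masses are not known exactly. Their poses are not given: they have to be found in the camera images.
- case: Grey case, fixed (mm). Base 110 (x) by 120 (y), rim 32 high, walls 4; black foam inside, its top at 28, with a central square well 50 by 50, sides along x and y, floor at 12. With the lid (hollow, 40 deep, clears a standing objective) closed it is 72 high. Origin: centre of the underside, on the bench, below the well's centre; -x = front with the grip bar; hinge line along y at x 55, z 32.
- lid (a joint): Angle of the case's lid, rad: 0 closed, grows as its front swings up and back; at 1.9 it meets a stop, leans back and stays by its own weight. Balance is near 1.2: below it the lid falls shut softly, above it falls open. Lid about 160 g, no latch or spring, light damping.
- lid_grip (a point): Centre of the black round grip bar on the lid's front (mm): 16 thick, 30 long along the case's y, 22 out from the lid's front wall on a stem 14 wide. It swings with the lid; closed: x -77, z 52 in the case's frame (132 before the hinge line, 20 above it). Gripped by its two ends from above (fingers closing along the case's y) it can turn between the pads, the gripper staying upright all the way.
- obj_yellow: Microscope objective standing on its thread end, loose: 28 mm diameter, 50 mm tall, about 110 g; black straight barrel from 5 to 38 mm up, with a yellow band round its top and a yellow sloping shoulder, then a steel nose 16 mm across. Origin: centre of its underside, z up along its axis.
- obj_blue: Microscope objective standing on its thread end, loose: 28 mm diameter, 50 mm tall, about 110 g; black straight barrel from 5 to 38 mm up, with a blue band round its top and a blue sloping shoulder, then a steel nose 16 mm across. Origin: centre of its underside, z up along its axis. Not to be moved.
- obj_red: Microscope objective standing on its thread end, loose: 28 mm diameter, 50 mm tall, about 110 g; black straight barrel from 5 to 38 mm up, with a red band round its top and a red sloping shoulder, then a steel nose 16 mm across. Origin: centre of its underside, z up along its axis. Not to be moved.
Mind the look-alikes: they are no part of the job. Leave any green or turquoise look-alike of the obj_yellow alone.

How it is judged:
By the outcome, as a careful person would: the job done as asked, in the order asked, and still so for the second after the job is handed in, with the robot touching nothing.
It also fails if it takes over 69 s, if anything falls off the work surface, if the arm or the gripper's body presses on something with over 40 N, if the wrist force passes 120 N, or if a joint passes its speed limit or range.

## Working session

There is one attempt and no reset: what is moved stays moved. The work goes in short steps, Python scripts to look and compute and a tool call to move; the robot and the scene stay as the last step left them, time stands still between calls to the robot, and variables do not carry over. Pictures are saved under pics/ and viewed, at most 10 in all, crops included, and the job is handed in when it is done.

Besides the shell and the picture viewer there is one more tool, called as name([rows], argument=value, ...), one row to a line, values as JSON. drive_tool: Moves the arm, as the interface text tells. Scaled input: -1 to 1 covers 30 mm each way for a shift and 60 degrees each way for a turn. Its arguments: {"type":"object","properties":{"series":{"type":"array"},"grip_force":{"type":"number"}},"required":["series"]}

```bash
mkdir -p pics; ls
cat > h.py <<'E'
import numpy as np, cv2
from station import status, viewer, job_done, search_frame, masks_of
def cal(n):
    c=viewer.get_calibration(n); return np.array(c["intrinsics"]),cv2.Rodrigues(np.array(c["rvec"],float))[0],np.array(c["tvec"],float).ravel()
def ray(n,px,z):
    K,R,t=cal(n); d=R.T@np.linalg.inv(K)@np.array([px[0],px[1],1.]); o=-R.T@t
    return o+d*(z-o[2])/d[2]
def proj(n,P):
    K,R,t=cal(n); p=K@(R@np.array(P,float).reshape(-1,3).T+t[:,None]); return (p[:2]/p[2]).T
E
python3 - <<'E'
from h import *
ims=[]
s=status.read_state(); print(s)
for n in("scene","top"):
    im=viewer.snapshot(n); ims.append(im)
    K,R,t=cal(n); print(n,K[0,0],-R.T@t)
    for o in("case","lid_grip","obj_yellow"):
        for r in masks_of(n,o):
            print(o,round(r["p"],2),np.round(r["pixel"]),r["region"].sum(), ray(n,r["pixel"],{"case":60,"lid_grip":52,"obj_yellow":40}[o]).round())
            
cv2.imwrite("pics/a.png",cv2.cvtColor(ims[0],cv2.COLOR_RGB2BGR));cv2.imwrite("pics/b.png",cv2.resize(cv2.cvtColor(ims[1],cv2.COLOR_RGB2BGR),(800,600)))
E
```

```text
pics
{'t': 0.0, 'q': array([ 1.18642756e+00,  1.24492861e-01,  1.65166582e+00,  1.19257335e-05,
        1.36750117e+00, -8.26037582e-02]), 'joint_velocities': array([ 3.89394960e-05,  5.27537725e-04,  2.91053021e-04, -4.20721481e-04,
        4.65720292e-04,  7.29556494e-04]), 'effort': array([-3.28035521e-04, -4.23598230e+01, -3.65458167e+01, -1.96627951e-05,
        6.83902617e-03, -1.90000736e-05]), 'tcp_pos': array([192.99564103, 620.08771887, 247.06574101]), 'tcp_rot': array([ 1.50311784e-01,  9.88638103e-01, -1.00420383e-03, -2.44825217e-04]), 'wrist_force': array([0.36342682, 0.50287218, 0.54183279]), 'moment': array([ 0.00708294,  0.06737679, -0.01108066]), 'grip_force': 0.0, 'finger_gap': 1.002289313742784}
scene 463.9677645019606 [991.66702768 448.88211829 727.69417081]
case 0.86 [167. 153.] 3615 [ 539. -171.   60.]
lid_grip 0.86 [162. 146.] 2815 [ 524. -205.   52.]
obj_yellow 0.74 [376. 293.] 331 [558. 343.  40.]
obj_yellow 0.59 [353. 258.] 304 [521. 278.  40.]
obj_yellow 0.55 [371. 225.] 313 [434. 266.  40.]
top 450.3294059606672 [386.1393309   91.11109418 828.27460047]
case 0.68 [407. 196.] 5401 [ 520. -198.   60.]
lid_grip 0.86 [407. 196.] 5072 [ 520. -200.   52.]
obj_yellow 0.7 [108. 179.] 301 [539. 328.  40.]
obj_yellow 0.68 [147. 245.] 262 [424. 254.  40.]
obj_yellow 0.62 [144. 196.] 220 [510. 264.  40.]
```

View pics/a.png

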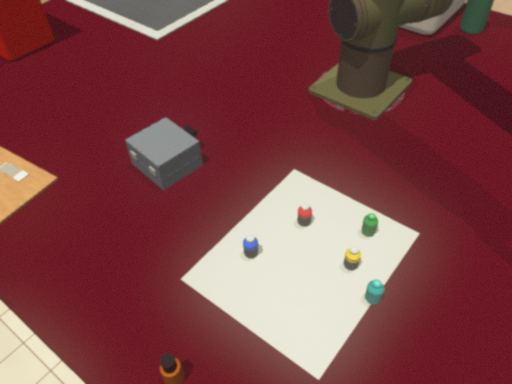

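View pics/b.png

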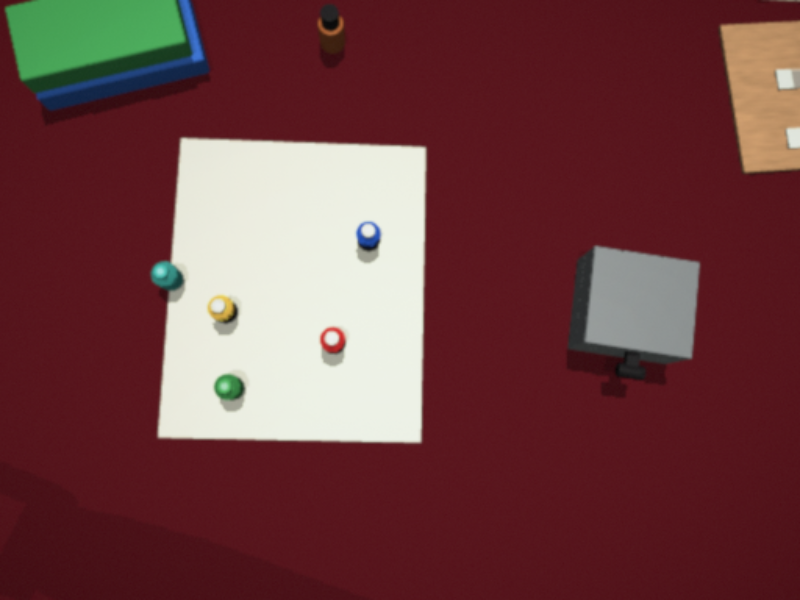

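The scene picture shows yellow at (353,258), next to turquoise (375,291) and green (370,225), with blue at (251,246), red at (305,215) and the case at (165,152). In the top view (800-wide) yellow is at (221,308). The case's top corners there are about (595,247), (699,262), (692,358) and (586,342), and its bar is at (632,367). Next I'll fit the case pose to the silhouettes.

```bash
cat >> h.py <<'E'
def casepts(x,y,a):
    B=[(sx*55,sy*60,z) for sx in(-1,1) for sy in(-1,1) for z in(0,72)]
    G=[(-77+u,v,52+w) for u in(-8,8) for v in(-15,15) for w in(-8,8)]
    c,s=np.cos(a),np.sin(a); M=np.array([[c,-s,0],[s,c,0],[0,0,1]])
    return [np.array(P)@M.T+[x,y,0] for P in(B,G,[(-77,0,52)])]
E
python3 - <<'E'
from h import *
from scipy.optimize import minimize
C=np.array([(595,247),(699,262),(692,358),(586,342)])/1.5625
P=[ray("top",c,72)[:2].round(1) for c in C]; print(P, [np.linalg.norm(P[i]-P[i-1]).round() for i in range(4)])
M={}
for n in("scene","top"):
    viewer.snapshot(n); M[n]=masks_of(n,"case")[0]["region"]
def render(p,n):
    im=np.zeros((384*4,512*4),np.uint8)
    for Q in casepts(*p)[:2]:
        cv2.fillConvexPoly(im,cv2.convexHull(np.round((proj(n,Q)+.5)*4).astype(np.int32)),1)
    return cv2.resize(im.astype(np.float32),(512,384),interpolation=cv2.INTER_AREA)
def f(p,ns): return sum(np.abs(render((p[0],p[1],p[2]/100),n)-M[n]).sum()/M[n].sum() for n in ns)
m=np.mean(P,0); d=P[1]-P[2]; a0=np.arctan2(d[1],d[0])
print(m,a0)
for ns in(("top",),("scene",),("top","scene")):
    r=minimize(f,[m[0],m[1],a0*100],args=(ns,),method="Nelder-Mead",options=dict(initial_simplex=[[m[0],m[1],a0*100],[m[0]+8,m[1],a0*100],[m[0],m[1]+8,a0*100],[m[0],m[1],a0*100+8]]))
    print(ns,r.x,r.fun)
# yellow pixels
for n in("scene","top"):
    im=viewer.snapshot(n); h=cv2.cvtColor(im,cv2.COLOR_RGB2HSV)
    for nm,lo,hi in(("y",18,33),("b",110,125),):
        k=((h[...,0]>=lo)&(h[...,0]<=hi)&(h[...,1]>140)&(h[...,2]>100)).astype(np.uint8)
        N,L,S,c=cv2.connectedComponentsWithStats(k)
        for i in range(1,N):
            if S[i,4]>25: print(n,nm,c[i].round(1),S[i,4],ray(n,c[i],40).round(1))
E
```

```text
[array([ 583. , -148.7]), array([ 569.3, -266.8]), array([ 461. , -253.6]), array([ 475.8, -136.1])] [np.float64(108.0), np.float64(119.0), np.float64(109.0), np.float64(118.0)]
[ 522.275 -201.3  ] -0.12128542710704492
('top',) [ 523.32197856 -201.27192866  -12.80769721] 0.030320547696771852
('scene',) [ 525.47866878 -201.6463109   -13.75520976] 0.034925436128306134
('top', 'scene') [ 523.89930202 -201.98911322  -13.52743139] 0.0744452997730849
scene y [352.2 256.3] 95 [518.  274.1  40. ]
scene b [249.3 244.1] 47 [608.5 110.7  40. ]
top y [143.4 198.6] 100 [505.4 264.5  40. ]
top b [235.5 152. ] 88 [594.5 105.9  40. ]
```

drive_tool([
  {"twist":[0,0,0.014],"slide":[0.5,-0.9,0],"hand":-1},
  {"twist":[0,0,0.014],"slide":[0.7,-1,0],"hand":-1},
  {"twist":[0,0,0.014],"slide":[0.8,-1,0],"hand":-1},
  {"twist":[0,0,0.014],"slide":[0.8,-1,0],"hand":-1},
  {"twist":[0,0,0.014],"slide":[0.8,-1,0],"hand":-1},
  {"twist":[0,0,0.014],"slide":[0.8,-1,0],"hand":-1},
  {"twist":[0,0,0.014],"slide":[0.8,-1,0],"hand":-1},
  {"twist":[0,0,0.014],"slide":[0.8,-1,0],"hand":-1},
  {"twist":[0,0,0.014],"slide":[0.8,-1,0],"hand":-1},
  {"twist":[0,0,0.014],"slide":[0.8,-1,0],"hand":-1},
  {"twist":[0,0,0.014],"slide":[0.6,-0.9,0],"hand":-1},
  {"twist":[0,0,0.014],"slide":[0,0,0],"hand":-1},
])

```text
t: 2.2
tcp_pos: [440.2, 295.2, 248.5]
tcp_rot: [0.064, 0.998, 0.0, 0.0]
wrist_force: [-0.5, 0.2, 0.0]
finger_gap: 0.999
grip_force: 0.0
```

```bash
cat >> h.py <<'E'
from scipy.spatial.transform import Rotation as Ro
def wsnap(fn=None):
    s=status.read_state(); im=viewer.snapshot("wrist"); c=viewer.get_calibration("wrist")
    T=np.eye(4); T[:3,:3]=Ro.from_quat(s["tcp_rot"]).as_matrix(); T[:3,3]=s["tcp_pos"]
    W=T@np.array(c["hand_eye"])
    if fn: cv2.imwrite(fn,cv2.cvtColor(im,cv2.COLOR_RGB2BGR))
    return im,np.array(c["intrinsics"]),W
def wray(K,W,px,z):
    d=W[:3,:3]@np.linalg.inv(K)@np.array([px[0],px[1],1.]); o=W[:3,3]; return o+d*(z-o[2])/d[2]
def wproj(K,W,P):
    P=np.array(P,float).reshape(-1,3); q=K@(W[:3,:3].T@(P-W[:3,3]).T); return (q[:2]/q[2]).T
E
python3 - <<'E'
from h import *
im,K,W=wsnap("pics/c.png"); print(W[:3,3].round(), K[0,0])
for r in masks_of("wrist","obj_yellow"): print(r["p"],r["pixel"],wray(K,W,r["pixel"],30).round(1))
E
```

```text
[371. 304. 373.] 277.8099441530339
0.74 [223.9, 165.0] [423.1 256.   30. ]
0.56 [301.0, 244.8] [543.7 342.1  30. ]
```

View pics/c.png

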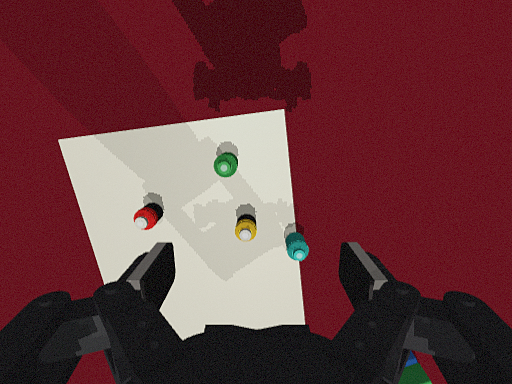

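The wrist view shows yellow's nose at (245,235), with green at (226,165), turquoise at (297,250) and red at (145,220). I'll locate yellow and the other objects around it from the noses, without another camera call.

Run:
```python
from h import *
s=status.read_state(); c=viewer.get_calibration("wrist")
T=np.eye(4); T[:3,:3]=Ro.from_quat(s["tcp_rot"]).as_matrix(); T[:3,3]=s["tcp_pos"]
K=np.array(c["intrinsics"]);W=T@np.array(c["hand_eye"])
for n,p in dict(y=(245,235),g=(225,168),t=(298,254),r=(141,223)).items(): print(n,wray(K,W,p,50).round(1))
for n,p in dict(y=(217,306),g=(226,385),t=(161,272),r=(332,339),b=(368,231)).items(): print(n,ray("top",np.array(p)/1.5625,50).round(1))
for n,p in dict(y=(353,252),g=(371,216),t=(376,285),r=(305,208),b=(250,240)).items(): print(n,ray("scene",p,50).round(1))
```

```text
y [510.2 272.7  50. ]
g [422.7 261.1  50. ]
t [544.9 336.8  50. ]
r [478.  146.6  50. ]
y [508.5 270.3  50. ]
g [421.8 255.1  50. ]
t [545.1 334.2  50. ]
r [474.9 142.1  50. ]
b [599.4 105.9  50. ]
y [516.  273.1  50. ]
g [423. 258.  50.]
t [551.5 337.8  50. ]
r [481.8 147.2  50. ]
b [606.1 111.   50. ]
```

drive_tool([
  {"twist":[0,0,0],"slide":[0.02,-0.8,0],"hand":-1},
  {"twist":[0,0,0],"slide":[0.02,-1,0],"hand":-1},
  {"twist":[0,0,0],"slide":[0.02,-1,0],"hand":-1},
  {"twist":[0,0,0],"slide":[0.02,-1,0],"hand":-1},
  {"twist":[0,0,0],"slide":[0.02,-1,0],"hand":-1},
  {"twist":[0,0,0],"slide":[0.02,-1,0],"hand":-1},
  {"twist":[0,0,0],"slide":[0.02,-1,0],"hand":-1},
  {"twist":[0,0,0],"slide":[0.02,-1,0],"hand":-1},
  {"twist":[0,0,0],"slide":[0.02,-1,0],"hand":-1},
  {"twist":[0,0,0],"slide":[0.02,-1,0],"hand":-1},
  {"twist":[0,0,0],"slide":[0.02,-1,0],"hand":-1},
  {"twist":[0,0,0],"slide":[0.02,-1,0],"hand":-1},
])

```text
t: 3.8
tcp_pos: [446.5, -57.2, 248.5]
tcp_rot: [0.062, 0.998, 0.0, 0.0]
wrist_force: [0.9, -0.6, -0.4]
finger_gap: 1.001
grip_force: 0.0
```

drive_tool([
  {"twist":[0,0,0],"slide":[0,-1,-0.1],"hand":-1},
  {"twist":[0,0,0],"slide":[0,-1,-0.4],"hand":-1},
  {"twist":[0,0,0],"slide":[0,-1,-0.5],"hand":-1},
  {"twist":[0,0,0],"slide":[0,-0.8,-0.5],"hand":-1},
  {"twist":[0,0,0],"slide":[0,-0.6,-0.5],"hand":-0.5},
  {"twist":[0,0,0],"slide":[0,0,0],"hand":-0.2},
  {"twist":[0,0,0],"slide":[0,0,0],"hand":-0.2},
])

```text
t: 4.68
tcp_pos: [446.8, -188.8, 188.6]
tcp_rot: [0.063, 0.998, 0.0, 0.0]
wrist_force: [-0.4, -0.2, 1.1]
finger_gap: 0.594
grip_force: 0.0
```

Run:
```python
from h import *
im,K,W=wsnap()
s=status.read_state(); print(s["tcp_pos"],s["finger_gap"])
for r in masks_of("wrist","lid_grip"): print(r["p"],r["pixel"])
for p,col in(((524,-201.5,-.13),(0,255,0)),):
    B,G,c=casepts(*p); print(c)
    for Q in(B,G):
        for u in wproj(K,W,Q): cv2.circle(im,(int(u[0]),int(u[1])),2,col,-1)
cv2.imwrite("pics/d.png",cv2.cvtColor(cv2.resize(im,(800,600)),cv2.COLOR_RGB2BGR))
```

```text
[ 446.89902752 -188.80309957  188.97158876] 0.6004961488319187
0.94 [259.7, 262.0]
[[ 447.64973418 -191.51817102   52.        ]]
```

View pics/d.png

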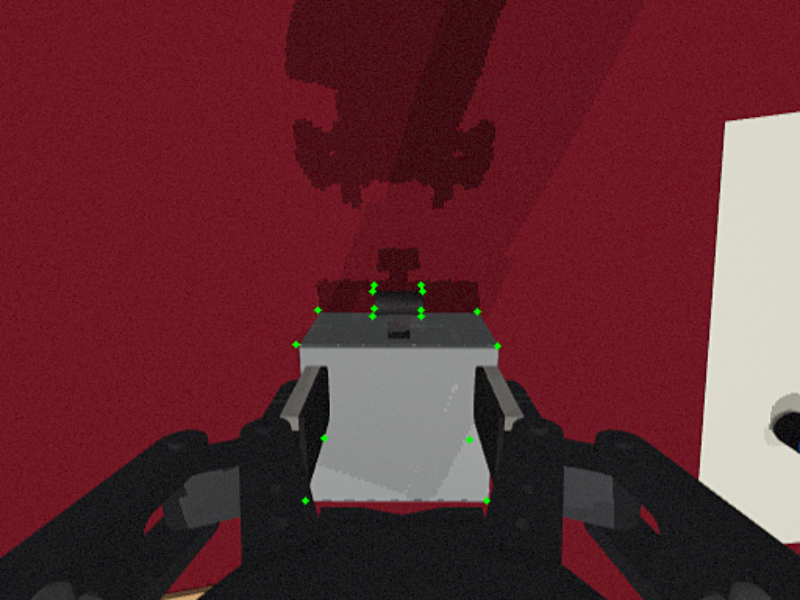

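The overlay nearly matches: the bar sits at (399,302) on the 800-wide picture, about 1.5 mm toward +y of my estimate. I'll descend, grip the bar and read the result.

drive_tool([
  {"twist":[0,0,0],"slide":[0,-0.05,-0.6],"hand":-0.2},
  {"twist":[0,0,0],"slide":[0,0,-0.9],"hand":-0.2},
  {"twist":[0,0,0],"slide":[0,0,-0.9],"hand":-0.2},
  {"twist":[0,0,0],"slide":[0,0,-0.8],"hand":-0.2},
  {"twist":[0,0,0],"slide":[0,0,-0.7],"hand":-0.2},
  {"twist":[0,0,0],"slide":[0,0,-0.5],"hand":-0.2},
  {"twist":[0,0,0],"slide":[0,0,0],"hand":0.1},
  {"twist":[0,0,0],"slide":[0,0,0],"hand":0.4},
  {"twist":[0,0,0],"slide":[0,0,0],"hand":0.6},
  {"twist":[0,0,0],"slide":[0,0,0],"hand":0.6},
  {"twist":[0,0,0],"slide":[0,0,0],"hand":0.6},
], grip_force=30)

```text
t: 6.15
tcp_pos: [446.4, -190.3, 56.5]
tcp_rot: [0.063, 0.998, 0.001, -0.0]
wrist_force: [-1.0, 5.6, -0.2]
finger_gap: 0.341
grip_force: 32.1
```

Run:
```python
import numpy as np
r=np.hypot(132,20);f=np.arctan2(20,132);a=-.12
p0=None
for th in np.linspace(0,1.85,15):
    x=-r*np.cos(th+f);z=r*np.sin(th+f);p=np.array([x*np.cos(a),x*np.sin(a),z])
    if p0 is not None: print(round(th,2),((p-p0)/30).round(3),(p-ps).round(1))
    else: ps=p
    p0=p
```

```text
0.13 [ 0.125 -0.015  0.574] [ 3.8 -0.5 17.2]
0.26 [ 0.199 -0.024  0.552] [ 9.7 -1.2 33.8]
0.4 [ 0.27  -0.033  0.521] [17.8 -2.1 49.4]
0.53 [ 0.336 -0.04   0.481] [27.9 -3.4 63.8]
0.66 [ 0.396 -0.048  0.432] [39.8 -4.8 76.8]
0.79 [ 0.449 -0.054  0.376] [53.2 -6.4 88.1]
0.92 [ 0.494 -0.06   0.313] [68.  -8.2 97.5]
1.06 [ 0.53  -0.064  0.245] [ 84.  -10.1 104.8]
1.19 [ 0.558 -0.067  0.172] [100.7 -12.1 110. ]
1.32 [ 0.575 -0.069  0.097] [118.  -14.2 112.9]
1.45 [ 0.583 -0.07   0.019] [135.4 -16.3 113.4]
1.59 [ 0.581 -0.07  -0.058] [152.9 -18.4 111.7]
1.72 [ 0.568 -0.068 -0.135] [169.9 -20.5 107.6]
1.85 [ 0.545 -0.066 -0.209] [186.3 -22.5 101.4]
```

drive_tool([
  {"twist":[0,0,0],"slide":[0.12,-0.015,0.57],"hand":0.6},
  {"twist":[0,0,0],"slide":[0.2,-0.024,0.55],"hand":0.6},
  {"twist":[0,0,0],"slide":[0.27,-0.033,0.52],"hand":0.6},
  {"twist":[0,0,0],"slide":[0.335,-0.04,0.48],"hand":0.6},
  {"twist":[0,0,0],"slide":[0.395,-0.048,0.43],"hand":0.6},
  {"twist":[0,0,0],"slide":[0.45,-0.054,0.375],"hand":0.6},
  {"twist":[0,0,0],"slide":[0,0,0],"hand":0.6},
])

```text
t: 7.02
tcp_pos: [501.3, -197.4, 145.9]
tcp_rot: [0.063, 0.998, 0.0, 0.001]
wrist_force: [-1.9, 4.8, 0.1]
finger_gap: 0.342
grip_force: 31.6
```

drive_tool([
  {"twist":[0,0,0],"slide":[0.49,-0.06,0.31],"hand":0.6},
  {"twist":[0,0,0],"slide":[0.53,-0.064,0.245],"hand":0.6},
  {"twist":[0,0,0],"slide":[0.56,-0.067,0.17],"hand":0.6},
  {"twist":[0,0,0],"slide":[0.575,-0.069,0.1],"hand":0.6},
  {"twist":[0,0,0],"slide":[0.58,-0.07,0.02],"hand":0.6},
  {"twist":[0,0,0],"slide":[0.58,-0.07,-0.06],"hand":0.6},
  {"twist":[0,0,0],"slide":[0.57,-0.068,-0.135],"hand":0.6},
  {"twist":[0,0,0],"slide":[0.5,-0.06,-0.19],"hand":0.6},
  {"twist":[0,0,0],"slide":[0,0,0],"hand":0.6},
])

```text
t: 8.15
tcp_pos: [634.1, -214.5, 160.3]
tcp_rot: [0.063, 0.998, -0.001, 0.003]
wrist_force: [0.6, 1.8, 5.5]
finger_gap: 0.34
grip_force: 31.3
```

drive_tool([
  {"twist":[0,0,0],"slide":[0,0,0],"hand":0.1},
  {"twist":[0,0,0],"slide":[0,0,0],"hand":-0.2},
  {"twist":[0,0,0],"slide":[0,0,0.3],"hand":-0.2},
  {"twist":[0,0,0],"slide":[0,0,0.9],"hand":-0.2},
  {"twist":[0,0,0],"slide":[0,0.3,1],"hand":-0.2},
  {"twist":[0,0,0],"slide":[-0.3,0.8,0.8],"hand":-0.2},
  {"twist":[0,0,0],"slide":[-0.4,1,0],"hand":-0.2},
  {"twist":[0,0,0],"slide":[-0.4,1,0],"hand":-0.2},
  {"twist":[0,0,0],"slide":[-0.4,1,0],"hand":-0.2},
  {"twist":[0,0,0],"slide":[-0.4,1,0],"hand":-0.2},
  {"twist":[0,0,0],"slide":[-0.4,1,0],"hand":-0.2},
  {"twist":[0,0,0],"slide":[-0.4,1,0],"hand":-0.2},
])

```text
t: 9.65
tcp_pos: [549.6, 0.6, 248.6]
tcp_rot: [0.063, 0.998, -0.0, 0.001]
wrist_force: [0.2, 0.7, -0.4]
finger_gap: 0.599
grip_force: 0.0
```

Run:
```python
from h import *
a=viewer.snapshot("scene")[60:230,60:290]; b=viewer.snapshot("top")[100:290,310:512]
a=cv2.resize(a,(400,296)); b=cv2.resize(b,(400,376)); c=np.zeros((376,800,3),np.uint8); c[:296,:400]=a; c[:,400:]=b
cv2.imwrite("pics/e.png",cv2.cvtColor(c,cv2.COLOR_RGB2BGR)); print(status.read_state()["tcp_pos"])
```

```text
[549.2169771    1.8468958  248.57504811]
```

View pics/e.png

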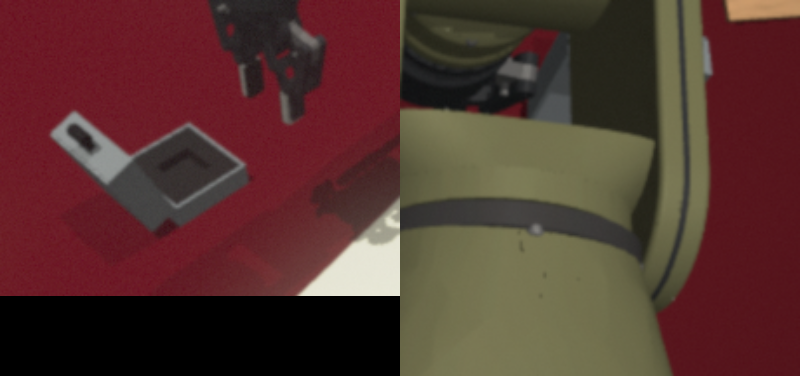

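The lid stays open: in the scene crop its back leans at (85,135) and the well shows at (185,160). The gripper is clear. Next is yellow.

drive_tool([
  {"twist":[0,0,0],"slide":[-0.1,0.8,0],"hand":-0.2},
  {"twist":[0,0,0],"slide":[-0.1,1,0],"hand":-0.2},
  {"twist":[0,0,0],"slide":[-0.15,1,0],"hand":-0.2},
  {"twist":[0,0,0],"slide":[-0.15,1,0],"hand":-0.2},
  {"twist":[0,0,0],"slide":[-0.15,1,0],"hand":-0.2},
  {"twist":[0,0,0],"slide":[-0.15,1,-0.2],"hand":-0.2},
  {"twist":[0,0,0],"slide":[-0.15,1,-0.5],"hand":-0.2},
  {"twist":[0,0,0],"slide":[-0.15,1,-0.7],"hand":-0.2},
  {"twist":[0,0,0],"slide":[-0.15,0.8,-0.7],"hand":-0.2},
  {"twist":[0,0,0],"slide":[-0.05,0.4,-0.7],"hand":-0.2},
  {"twist":[0,0,0],"slide":[0,0,0],"hand":-0.2},
])

```text
t: 11.12
tcp_pos: [510.1, 269.3, 161.6]
tcp_rot: [0.063, 0.998, -0.001, -0.002]
wrist_force: [0.5, 0.0, -0.2]
finger_gap: 0.601
grip_force: 0.0
```

Run:
```python
from h import *
im,K,W=wsnap(); s=status.read_state(); print(s["tcp_pos"])
u=wproj(K,W,[510.5,271.5,50])[0]; print(u)
# silver nose / yellow
h=cv2.cvtColor(im,cv2.COLOR_RGB2HSV); k=((h[...,0]>=18)&(h[...,0]<=33)&(h[...,1]>140)&(h[...,2]>100)).astype(np.uint8)
N,L,S,c=cv2.connectedComponentsWithStats(k)
for i in range(1,N):
    if S[i,4]>25: print(S[i],c[i])
for (x,y) in wproj(K,W,[[510.5,271.5,50],[510.5,271.5,0]]): cv2.circle(im,(int(x),int(y)),2,(0,255,0),-1)
cv2.imwrite("pics/f.png",cv2.cvtColor(im,cv2.COLOR_RGB2BGR))
```

```text
[510.97918242 269.17565683 163.08677995]
[259.860122   199.02702513]
[244 181  31  30 464] [259.08405172 193.09698276]
```

View pics/f.png

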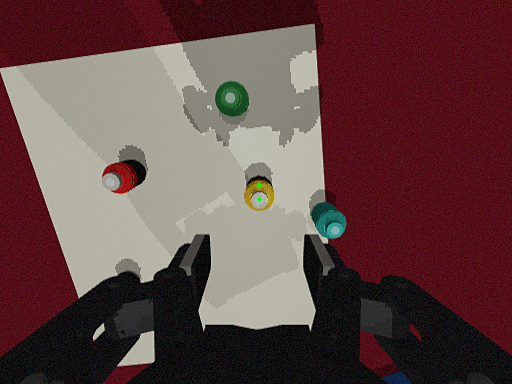

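The nose at (259,200) lies on my estimate, (510.5, 271.5). I'll descend and grip.

drive_tool([
  {"twist":[0,0,0],"slide":[0.02,0.07,-0.6],"hand":-0.2},
  {"twist":[0,0,0],"slide":[0,0,-0.9],"hand":-0.2},
  {"twist":[0,0,0],"slide":[0,0,-0.9],"hand":-0.2},
  {"twist":[0,0,0],"slide":[0,0,-0.8],"hand":-0.2},
  {"twist":[0,0,0],"slide":[0,0,-0.6],"hand":-0.2},
  {"twist":[0,0,0],"slide":[0,0,-0.4],"hand":-0.2},
  {"twist":[0,0,0],"slide":[0,0,0],"hand":0.1},
  {"twist":[0,0,0],"slide":[0,0,0],"hand":0.3},
  {"twist":[0,0,0],"slide":[0,0,0],"hand":0.5},
  {"twist":[0,0,0],"slide":[0,0,0],"hand":0.7},
  {"twist":[0,0,0],"slide":[0,0,0],"hand":0.7},
  {"twist":[0,0,0],"slide":[0,0,0],"hand":0.7},
], grip_force=40)

```text
t: 12.68
tcp_pos: [512.6, 272.3, 39.0]
tcp_rot: [0.063, 0.998, 0.0, 0.001]
wrist_force: [-0.4, -0.0, 5.4]
finger_gap: 0.308
grip_force: 39.8
```

The 5.4 N lift on the wrist and the slightly small opening suggest the pads ride on the shoulder. I'll regrip 3 mm lower.

drive_tool([
  {"twist":[0,0,0],"slide":[0,0,0],"hand":0.1},
  {"twist":[0,0,0],"slide":[0,0,-0.1],"hand":0.1},
  {"twist":[0,0,0],"slide":[0,0,-0.03],"hand":0.2},
  {"twist":[0,0,0],"slide":[0,0,0],"hand":0.4},
  {"twist":[0,0,0],"slide":[0,0,0],"hand":0.7},
  {"twist":[0,0,0],"slide":[0,0,0],"hand":0.7},
  {"twist":[0,0,0],"slide":[0,0,0],"hand":0.7},
])

```text
t: 13.55
tcp_pos: [511.6, 271.9, 33.9]
tcp_rot: [0.063, 0.998, -0.0, -0.0]
wrist_force: [-0.2, -0.5, -1.5]
finger_gap: 0.311
grip_force: 39.4
```

drive_tool([
  {"twist":[0,0,0],"slide":[0,0,0.3],"hand":0.7},
  {"twist":[0,0,0],"slide":[0,0,0.7],"hand":0.7},
  {"twist":[0,0,0],"slide":[0,0,0.9],"hand":0.7},
  {"twist":[0,0,0],"slide":[0,0,0.9],"hand":0.7},
  {"twist":[0,0,0],"slide":[0,-0.3,0.9],"hand":0.7},
  {"twist":[0,0,0],"slide":[0.03,-0.6,0.3],"hand":0.7},
  {"twist":[0,0,0],"slide":[0.03,-0.9,0],"hand":0.7},
  {"twist":[0,0,0],"slide":[0.03,-1,0],"hand":0.7},
  {"twist":[0,0,0],"slide":[0.03,-1,0],"hand":0.7},
  {"twist":[0,0,0],"slide":[0.03,-1,0],"hand":0.7},
  {"twist":[0,0,0],"slide":[0.03,-1,0],"hand":0.7},
  {"twist":[0,0,0],"slide":[0.03,-1,0],"hand":0.7},
])

```text
t: 15.05
tcp_pos: [517.4, 66.2, 153.9]
tcp_rot: [0.063, 0.998, -0.0, -0.0]
wrist_force: [-0.1, 0.7, -0.8]
finger_gap: 0.312
grip_force: 39.4
```

drive_tool([
  {"twist":[0,0,0],"slide":[0.03,-1,0],"hand":0.7},
  {"twist":[0,0,0],"slide":[0.03,-1,0],"hand":0.7},
  {"twist":[0,0,0],"slide":[0.03,-1,0],"hand":0.7},
  {"twist":[0,0,0],"slide":[0.03,-1,0],"hand":0.7},
  {"twist":[0,0,0],"slide":[0.03,-1,0],"hand":0.7},
  {"twist":[0,0,0],"slide":[0.03,-1,0],"hand":0.7},
  {"twist":[0,0,0],"slide":[0,-1,0],"hand":0.7},
  {"twist":[0,0,0],"slide":[0,-0.9,0],"hand":0.7},
  {"twist":[0,0,0],"slide":[0,-0.6,0],"hand":0.7},
  {"twist":[0,0,0],"slide":[0,-0.3,0],"hand":0.7},
  {"twist":[0,0,0],"slide":[0,0,0],"hand":0.7},
])

```text
t: 16.42
tcp_pos: [523.2, -196.2, 153.9]
tcp_rot: [0.063, 0.998, 0.0, -0.0]
wrist_force: [0.5, 0.1, -1.1]
finger_gap: 0.311
grip_force: 39.5
```

Run:
```python
from h import *
im,K,W=wsnap(); s=status.read_state(); print(s["tcp_pos"],s["finger_gap"])
c,sn=np.cos(-.12),np.sin(-.12)
w=[(523.5+c*x-sn*y,-199.5+sn*x+c*y,28) for x,y in((-25,-25),(-25,25),(25,25),(25,-25))]
f=[(523.5+c*x-sn*y,-199.5+sn*x+c*y,32) for x,y in((-55,-60),(-55,60),(55,60),(55,-60))]
for (x,y) in wproj(K,W,w+f): cv2.circle(im,(int(round(x)),int(round(y))),1,(0,255,0),-1)
cv2.imwrite("pics/g.png",cv2.cvtColor(cv2.resize(im,(800,600)),cv2.COLOR_RGB2BGR))
```

```text
[ 523.26713811 -195.74397484  153.87956825] 0.31190895716138667
```

View pics/g.png

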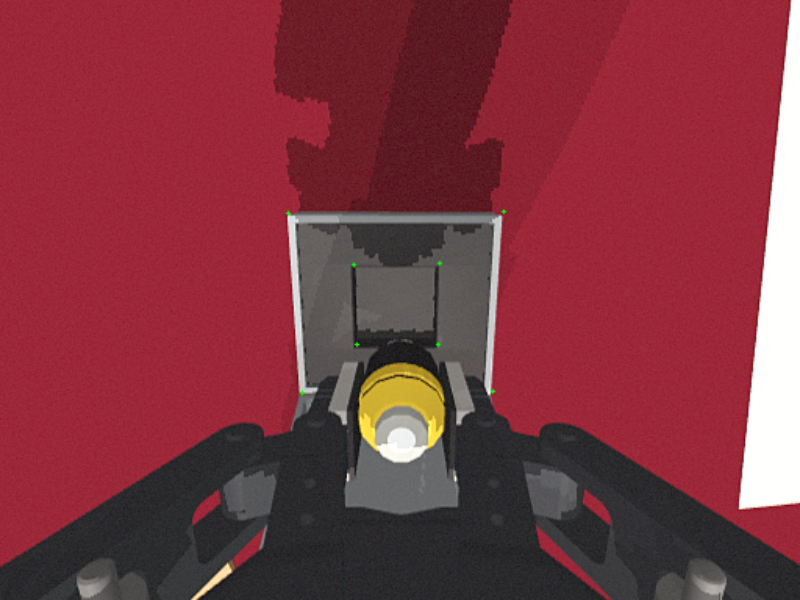

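The case model matches: the well corners at (353,265) and (437,343) sit on the picture's edges. Yellow is held upright. I'll shift −4 mm in y and lower.

drive_tool([
  {"twist":[0,0,0],"slide":[0,-0.12,-0.4],"hand":0.7},
  {"twist":[0,0,0],"slide":[0,0,-0.7],"hand":0.7},
  {"twist":[0,0,0],"slide":[0,0,-0.8],"hand":0.7},
  {"twist":[0,0,0],"slide":[0,0,-0.6],"hand":0.7},
  {"twist":[0,0,0],"slide":[0,0,-0.4],"hand":0.7},
  {"twist":[0,0,0],"slide":[0,0,-0.3],"hand":0.7},
  {"twist":[0,0,0],"slide":[0,0,-0.2],"hand":0.7},
  {"twist":[0,0,0],"slide":[0,0,-0.1],"hand":0.7},
  {"twist":[0,0,0],"slide":[0,0,0],"hand":0.7},
  {"twist":[0,0,0],"slide":[0,0,0],"hand":0.7},
])

```text
t: 17.73
tcp_pos: [523.7, -199.8, 49.5]
tcp_rot: [0.063, 0.998, -0.0, 0.0]
wrist_force: [-0.3, -0.2, -0.2]
finger_gap: 0.309
grip_force: 39.5
```

drive_tool([
  {"twist":[0,0,0],"slide":[0,0,-0.05],"hand":0.7},
  {"twist":[0,0,0],"slide":[0,0,-0.02],"hand":0.7},
  {"twist":[0,0,0],"slide":[0,0,0],"hand":0.7},
])

```text
t: 18.1
tcp_pos: [523.3, -199.6, 46.8]
tcp_rot: [0.063, 0.998, 0.0, -0.0]
wrist_force: [-0.1, 0.2, -1.3]
finger_gap: 0.311
grip_force: 39.5
```

drive_tool([
  {"twist":[0,0,0],"slide":[0,0,-0.03],"hand":0.7},
  {"twist":[0,0,0],"slide":[0,0,0],"hand":0.7},
])

```text
t: 18.35
tcp_pos: [523.3, -199.6, 45.9]
tcp_rot: [0.063, 0.998, 0.0, -0.0]
wrist_force: [0.3, -0.0, -0.4]
finger_gap: 0.313
grip_force: 39.5
```

drive_tool([
  {"twist":[0,0,0],"slide":[0,0,-0.025],"hand":0.7},
  {"twist":[0,0,0],"slide":[0,0,0],"hand":0.7},
])

```text
t: 18.6
tcp_pos: [523.5, -199.7, 45.3]
tcp_rot: [0.063, 0.998, -0.0, 0.0]
wrist_force: [0.2, 0.7, -0.8]
finger_gap: 0.312
grip_force: 39.6
```

drive_tool([
  {"twist":[0,0,0],"slide":[0,0,-0.03],"hand":0.7},
  {"twist":[0,0,0],"slide":[0,0,0],"hand":0.7},
])

```text
t: 18.85
tcp_pos: [523.6, -199.7, 45.3]
tcp_rot: [0.063, 0.998, 0.0, -0.0]
wrist_force: [-1.7, 2.3, 5.2]
finger_gap: 0.313
grip_force: 40.0
```

Contact shows at 5 N, so it's on the floor of the well. I'll release gently, rise and look.

drive_tool([
  {"twist":[0,0,0],"slide":[0,0,0.01],"hand":0.3},
  {"twist":[0,0,0],"slide":[0,0,0],"hand":0.2},
  {"twist":[0,0,0],"slide":[0,0,0],"hand":0.05},
  {"twist":[0,0,0],"slide":[0,0,0],"hand":-0.1},
  {"twist":[0,0,0],"slide":[0,0,0.2],"hand":-0.1},
  {"twist":[0,0,0],"slide":[0,0,0.5],"hand":-0.1},
  {"twist":[0,0,0],"slide":[0,0,0.9],"hand":-0.2},
  {"twist":[0,0,0],"slide":[0,0,0.9],"hand":-0.2},
  {"twist":[0,0,0],"slide":[0,0,1],"hand":-0.2},
  {"twist":[0,0,0],"slide":[0,0,0.8],"hand":-0.2},
  {"twist":[0,0,0],"slide":[0,0,0.5],"hand":-0.2},
  {"twist":[0,0,0],"slide":[0,0,0],"hand":-0.2},
])

```text
t: 20.35
tcp_pos: [524.1, -200.0, 190.6]
tcp_rot: [0.063, 0.998, -0.001, 0.002]
wrist_force: [0.0, 0.0, -0.1]
finger_gap: 0.601
grip_force: 0.0
```

Run:
```python
from h import *
im,K,W=wsnap(); a=viewer.snapshot("scene")[60:230,60:290]; print(status.read_state()["tcp_pos"])
h=np.zeros((384,800,3),np.uint8); h[:,:460]=im[:,26:486]; h[:251,460:]=cv2.resize(a,(340,251))
cv2.imwrite("pics/h.png",cv2.cvtColor(h,cv2.COLOR_RGB2BGR))
```

```text
[ 522.97656127 -199.45964848  187.93916197]
```

View pics/h.png

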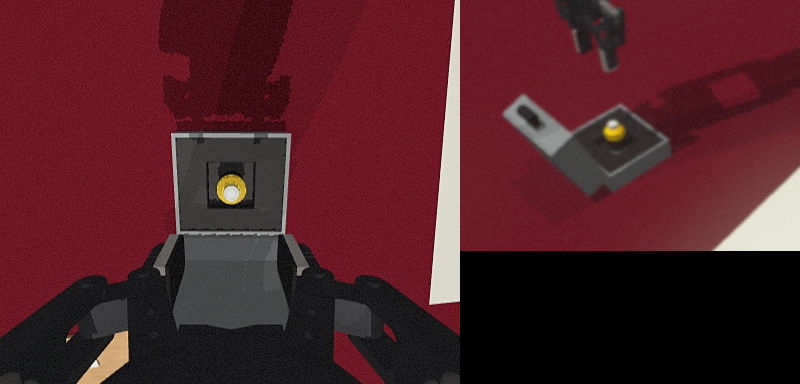

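Yellow stands upright in the well, at (232,190) in the wrist crop, and the lid is still open. Next I'll take the bar in its open position, at about (639, -213.5, 150).

drive_tool([
  {"twist":[0,0,0],"slide":[0.4,-0.05,0.2],"hand":-0.2},
  {"twist":[0,0,0],"slide":[0.8,-0.1,0.1],"hand":-0.2},
  {"twist":[0,0,0],"slide":[0.9,-0.1,0],"hand":-0.2},
  {"twist":[0,0,0],"slide":[0.9,-0.1,0],"hand":-0.2},
  {"twist":[0,0,0],"slide":[0.6,-0.08,0],"hand":-0.2},
  {"twist":[0,0,0],"slide":[0.23,-0.03,0],"hand":-0.2},
  {"twist":[0,0,0],"slide":[0,0,-0.4],"hand":-0.2},
  {"twist":[0,0,0],"slide":[0,0,-0.6],"hand":-0.2},
  {"twist":[0,0,0],"slide":[0,0,-0.2],"hand":-0.2},
  {"twist":[0,0,0],"slide":[0,0,0],"hand":-0.2},
])

```text
t: 21.7
tcp_pos: [637.3, -213.2, 160.2]
tcp_rot: [0.063, 0.998, 0.0, -0.001]
wrist_force: [-0.2, -0.6, 0.2]
finger_gap: 0.601
grip_force: 0.0
```

drive_tool([
  {"twist":[0,0,0],"slide":[0.06,0,-0.15],"hand":-0.2},
  {"twist":[0,0,0],"slide":[0,0,0],"hand":0.1},
  {"twist":[0,0,0],"slide":[0,0,0],"hand":0.4},
  {"twist":[0,0,0],"slide":[0,0,0],"hand":0.6},
  {"twist":[0,0,0],"slide":[0,0,0],"hand":0.6},
  {"twist":[0,0,0],"slide":[0,0,0],"hand":0.6},
], grip_force=30)

```text
t: 22.45
tcp_pos: [640.1, -215.2, 157.9]
tcp_rot: [0.063, 0.998, -0.002, 0.0]
wrist_force: [-1.6, -4.5, 0.4]
finger_gap: 0.343
grip_force: 32.3
```

Run:
```python
import numpy as np
r=np.hypot(132,20);f=np.arctan2(20,132);a=-.12
p0=None
for th in np.linspace(1.9,0,16):
    x=-r*np.cos(th+f);z=r*np.sin(th+f);p=np.array([x*np.cos(a),x*np.sin(a),z])
    if p0 is not None: print(round(th,2),((p-p0)/30).round(3),(p-ps).round(1))
    else: ps=p
    p0=p
```

```text
1.77 [-0.512  0.062  0.228] [-15.3   1.9   6.8]
1.65 [-0.536  0.065  0.161] [-31.4   3.8  11.7]
1.52 [-0.552  0.067  0.091] [-48.    5.8  14.4]
1.39 [-0.559  0.067  0.02 ] [-64.7   7.8  15. ]
1.27 [-0.557  0.067 -0.051] [-81.5   9.8  13.5]
1.14 [-0.546  0.066 -0.121] [-97.8  11.8   9.8]
1.01 [-0.527  0.063 -0.19 ] [-113.6   13.7    4.2]
0.89 [-0.499  0.06  -0.255] [-128.6   15.5   -3.5]
0.76 [-0.462  0.056 -0.317] [-142.5   17.2  -13. ]
0.63 [-0.419  0.051 -0.373] [-155.    18.7  -24.2]
0.51 [-0.369  0.044 -0.423] [-166.1   20.   -36.9]
0.38 [-0.313  0.038 -0.467] [-175.5   21.2  -50.9]
0.25 [-0.252  0.03  -0.503] [-183.    22.1  -66. ]
0.13 [-0.187  0.023 -0.531] [-188.6   22.7  -81.9]
0.0 [-0.119  0.014 -0.551] [-192.2   23.2  -98.4]
```

Gripped (opening 29 mm). Now I'll swing it closed.

drive_tool([
  {"twist":[0,0,0],"slide":[-0.51,0.062,0.23],"hand":0.6},
  {"twist":[0,0,0],"slide":[-0.535,0.065,0.16],"hand":0.6},
  {"twist":[0,0,0],"slide":[-0.55,0.067,0.09],"hand":0.6},
  {"twist":[0,0,0],"slide":[-0.56,0.067,0.02],"hand":0.6},
  {"twist":[0,0,0],"slide":[-0.555,0.067,-0.05],"hand":0.6},
  {"twist":[0,0,0],"slide":[-0.545,0.066,-0.12],"hand":0.6},
  {"twist":[0,0,0],"slide":[-0.525,0.063,-0.19],"hand":0.6},
  {"twist":[0,0,0],"slide":[-0.5,0.06,-0.255],"hand":0.6},
  {"twist":[0,0,0],"slide":[0,0,0],"hand":0.6},
])

```text
t: 23.58
tcp_pos: [511.5, -198.6, 155.9]
tcp_rot: [0.063, 0.998, -0.001, 0.001]
wrist_force: [-2.9, -1.6, 7.0]
finger_gap: 0.338
grip_force: 31.9
```

drive_tool([
  {"twist":[0,0,0],"slide":[-0.46,0.056,-0.32],"hand":0.6},
  {"twist":[0,0,0],"slide":[-0.42,0.05,-0.375],"hand":0.6},
  {"twist":[0,0,0],"slide":[-0.37,0.044,-0.425],"hand":0.6},
  {"twist":[0,0,0],"slide":[-0.315,0.038,-0.465],"hand":0.6},
  {"twist":[0,0,0],"slide":[-0.25,0.03,-0.5],"hand":0.6},
  {"twist":[0,0,0],"slide":[-0.19,0.023,-0.53],"hand":0.6},
  {"twist":[0,0,0],"slide":[-0.06,0.007,-0.275],"hand":0.6},
  {"twist":[0,0,0],"slide":[-0.03,0.003,-0.14],"hand":0.6},
  {"twist":[0,0,0],"slide":[0,0,-0.07],"hand":0.6},
  {"twist":[0,0,0],"slide":[0,0,0],"hand":0.6},
])

```text
t: 24.82
tcp_pos: [446.3, -190.1, 60.0]
tcp_rot: [0.063, 0.998, 0.0, -0.003]
wrist_force: [-9.4, -1.5, 3.4]
finger_gap: 0.34
grip_force: 41.2
```

drive_tool([
  {"twist":[0,0,0],"slide":[0.02,0,-0.05],"hand":0.6},
  {"twist":[0,0,0],"slide":[0,0,-0.03],"hand":0.6},
  {"twist":[0,0,0],"slide":[0,0,0],"hand":0.6},
])

```text
t: 25.2
tcp_pos: [445.9, -190.1, 57.3]
tcp_rot: [0.063, 0.998, 0.0, -0.004]
wrist_force: [-13.4, -2.2, 3.8]
finger_gap: 0.34
grip_force: 41.4
```

drive_tool([
  {"twist":[0,0,0],"slide":[-0.03,0,-0.02],"hand":0.6},
  {"twist":[0,0,0],"slide":[0,0,0],"hand":0.1},
  {"twist":[0,0,0],"slide":[0,0,0],"hand":-0.2},
  {"twist":[0,0,0],"slide":[0,0,0.3],"hand":-0.3},
  {"twist":[0,0,0],"slide":[0,0,0.7],"hand":-0.3},
  {"twist":[0,0,0],"slide":[0,0,1],"hand":-0.3},
  {"twist":[0,0,0],"slide":[0,0.3,1],"hand":-0.3},
  {"twist":[0,0,0],"slide":[0,0.7,1],"hand":-0.3},
  {"twist":[0,0,0],"slide":[0,1,0.5],"hand":-0.3},
  {"twist":[0,0,0],"slide":[0,1,0],"hand":-0.3},
  {"twist":[0,0,0],"slide":[0,1,0],"hand":-0.3},
  {"twist":[0,0,0],"slide":[0,0.5,0],"hand":-0.3},
])

```text
t: 26.7
tcp_pos: [448.7, -54.3, 193.5]
tcp_rot: [0.062, 0.998, -0.0, 0.001]
wrist_force: [-0.2, -0.0, -0.0]
finger_gap: 0.651
grip_force: 0.0
```

Run:
```python
from h import *
im=viewer.snapshot("scene")
u=proj("scene",np.vstack(casepts(523.5,-199.5,-.12)[:2]))
a=cv2.resize(im,(800,600)); 
for x,y in u*1.5625: cv2.circle(a,(int(x),int(y)),1,(0,255,0),-1)
cv2.imwrite("pics/i.png",cv2.cvtColor(a,cv2.COLOR_RGB2BGR)); print(status.read_state()["tcp_pos"])
```

```text
[448.66437579 -53.4417267  193.28963665]
```

View pics/i.png

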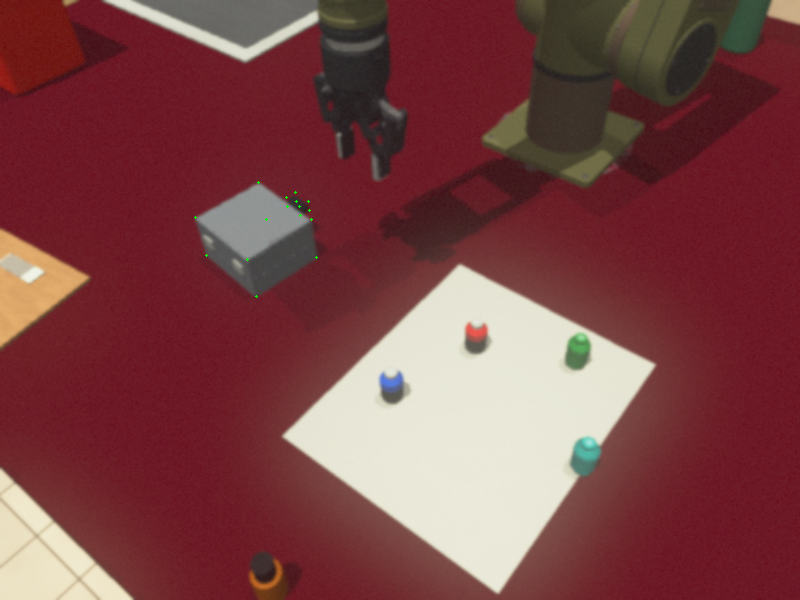

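The lid is shut: the case at (255,238) fits the closed model, and the other objectives are standing. I'll compare against the first picture, then hand in.

Run:
```python
from h import *
a=cv2.imread("pics/a.png").astype(int); b=cv2.cvtColor(viewer.snapshot("scene"),cv2.COLOR_RGB2BGR).astype(int)
d=np.abs(a-b).mean(2)
for n,(x0,y0,x1,y1) in dict(case=(120,115,205,190),blue=(235,230,265,262),red=(293,200,318,232),bg=(100,220,180,300)).items():
    q=d[y0:y1,x0:x1]; print(n,q.mean().round(1),(q>30).sum(), np.argwhere(q>30)[:6].tolist())
if (d[120:190,120:185]>30).sum()<25: print(job_done())
```

```text
case 2.3 0 []
blue 0.9 0 []
red 1.0 0 []
bg 2.5 0 []
the job is handed in; nothing more can be done
None
```

The job is handed in: the yellow objective stands upright in the foam well, the lid is fully closed, and the last scene picture shows the case, blue and red just as in the first.

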